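Roll a cartridge into the V-rest and slide it home

ROBOT

A 7-joint arm with a two-finger parallel gripper is mounted at the origin on the work surface. World frame = base frame: x ahead of the robot, y to its left, z up, the work surface at z = 0. Lengths are in m, angles in rad, forces in N, time in s.
With the tool pointing down it reaches from about 0.4 to 0.75 m from the base axis. Payload 19.5 kg.
Tool frame: the origin (TCP) lies at the very end of the fingers, on their centre line; the grasp point (between the pads) lies 19 mm behind it (arm.pinch_z is the distance from the TCP to the grasp point, in m); z points along the fingers, x is the direction in which the jaws open and shut, and the axes are right-handed (so a half turn about z gives the same grasp; the last joint's range is limited). The gripper opens to 85 mm and grips with 20 to 120 N. Pads are 22 mm wide; open, the fingers measure 114 mm over their backs; the gripper's body (76 mm by 85 mm) begins 54 mm behind the grasp point. The pads swing forward as they close: fully open they stand 13 mm farther back than shut.
Start: joints at [-1.343, 0.707, -0.028, 1.485, 0.022, 0.951, -0.075], TCP at [0.153, 0.554, 0.231] pointing down, gripper open.
Joint ranges: [-2.71, 2.71], [-0.32, 2.16], [-1.57, 1.52], [0, 2.45], [-1.46, 4.6], [0, 2.02], [-2.83, 2.83]. Speed limits (rad/s): [1.89, 1.89, 2.57, 2.57, 3.01, 3.01, 3.01].

INTERFACE

Orientations are given as a unit quaternion [x, y, z, w].
In Python, from plant import arm, vision, close_job gives the robot as it stands.
- The arm moves only by the shell command python3 -m creep 'ROWS'. ROWS is a JSON object of lists of equal length, an entry for each row: "translation": the shift along the tool's x, y, z in cm, a list of three; "turn": the turn, a rotation vector about the tool's x, y, z in rad, a list of three; "fingers": the finger opening in cm, from 0 to 8.54. In form: {"translation": [[tx, ty, tz], ...], "turn": [[rx, ry, rz], ...], "fingers": [fingers, ...]}. A call has exactly 5 rows; each row is the pose to reach, as a shift and turn from the pose measured when the call began, along the tool's axes at that moment; what a row does not reach only later rows make up. A row lasts 1/10 s, in which the tool goes at most 50 mm and 8.59 degrees, less where a joint would pass 70% of its speed; a pose out of reach is approached as far as the arm can. A call with a gripper value outside its range is refused whole. The fingers move at their own pace and stop on an object; the grip force is fixed at half the most. Time passes only in rows, so rows that repeat a pose let the fingers close, or fill a call up. It gives the time, the measured TCP pose, the force and the opening at its end, in the units of the state.
- arm.read_state(): the state, without advancing time (a new reading comes with each control period).
- vision.capture(name): name is "scene" or "top" or "wrist"; returns a dict with "image" (420x560x3 uint8, blue, green, red), "camera_matrix" (3x3 intrinsics, pixels), "origin" and "attitude" of the camera in the world; the wrist camera has in their place "T_tool_cam" (4x4, takes a point from camera to tool coordinates, whose origin is the TCP and whose axes are the tool frame's). Camera axes: x right, y up, looking along -z (the intrinsics and any distortion apply to the point x, -y, -z); pixel columns grow to the right and rows downward; lengths in m; the calibration is good to about 2 mm. A picture is of the moment at which its call begins: read the wrist's pose just before it. There is no depth.
- close_job(): hands the job in, once; it reports no verdict.
The state is a dict: "time": time; "joint_positions": joint angles; "qvel": joint speeds; "joint_efforts": joint torques, N m; "position": TCP position; "tool_rot": TCP orientation; "ft_force": force on the tool from outside, world axes, zero at the start; "torque": the same for the moment, N m; "grip_width": finger opening in m.
Only numpy, scipy, OpenCV 4.12 (cv2) and the standard library are available. Lean on these libraries where they do the work, as an engineer would, in place of code of your own. Each camera call takes 0.05 s, during which the arm holds its last target.

TASK

Roll the steel cartridge that is lying on the bench across to the V-rest by pushing gently on its side with the fingers, over the low ramp and into the groove, then push on its end to slide it along the groove until it is fully home against the upright end stop, and leave it there. Only push it: do not squeeze or lift it. Leave the other things on the bench alone, including the identical cartridge that stands on end.

Things in the scene. Friction and masses are not known exactly. Their poses are not given: they have to be found in the camera images.
- cartridge: the work: round steel cartridge lying on its side, 120 mm long, 0.25 to 0.47 kg, smooth (friction about 0.2), keeps rolling if pushed fast. Origin at its centre, 20 mm above the bench; own x axis = its length (ends alike, flat), y and z turn as it rolls. Rolls on a 22 mm long, 40 mm diameter collar at each end; tube between them 34 mm diameter. Starts left or right, V-rest on the other side, nothing between.
- v_rest: low aluminium V-rest, fixed. Origin on the bench under the groove line; x along the groove, roughly away from the robot, z up. Both sides alike: from the bench at y = 61 mm a 12 degree ramp rises to a ridge 9.7 mm high at y = 15 mm, then a 30 degree face falls to the groove line, 1 mm high. Groove from x = -90 mm (open near end) to the face of the end stop at x = 125 mm, a plate 56 mm wide, 48 mm high.
- rest_home (a point): where the cartridge centre is when it lies in the groove with its end against the stop: on the v_rest at x = 65, y = 0, z = 24 mm; axes as v_rest.
- spare: leave alone: an identical cartridge standing on end, 40 mm diameter, 120 mm high; origin at the centre of its underside (as for all that follow)
- beaker: leave alone: glass beaker, 66 mm diameter, 85 mm high
- amber: leave alone: amber glass bottle, 54 mm diameter, 110 mm high
- spanner: leave alone: spanner 150 mm long lying flat across the front of the robot; its x axis is its length
- tray: leave alone: white divided tray 100 x 140 x 30 mm
- jar: leave alone: white jar, 60 mm diameter, 70 mm high
- nut: leave alone: brass collar nut lying flat, 42 mm diameter, 18 mm high
Things that resemble listed ones, but are neither listed nor needed, are in the scene too. Leave any blue or turquoise look-alike of the cartridge alone.

How it is judged:
By the outcome, as a careful person would: the job done as asked, in the order asked, and still so for the second after the job is handed in, with the robot touching nothing.
It also fails if it takes over 70 s, if anything falls off the work surface, if the arm or the gripper's body presses on something with over 40 N, if the wrist force passes 120 N, or if a joint passes its speed limit or range.

## Working session

There is one attempt and no reset: what is moved stays moved. The work goes in short steps, Python scripts to look and compute and a shell command to move; the robot and the scene stay as the last step left them, time stands still between calls to the robot, and variables do not carry over. Pictures are saved under pics/ and viewed, and the job is handed in when it is done.

```bash
ls; mkdir -p pics; cat > h.py <<'E'
import numpy as np, cv2
from scipy.spatial.transform import Rotation as R
from plant import arm, vision, close_job
def snap(n,fn):
    s=arm.read_state(); c=vision.capture(n); cv2.imwrite('pics/'+fn+'.png',c['image']); return s,c
E
python3 - <<'E'
from h import *
for n in('scene','top'):
    s,c=snap(n,n+'0'); print({k:v for k,v in c.items() if k!='image'})
print(s)
E
```

```text
pics
{'camera_matrix': array([[466.84852227,   0.        , 273.9058696 ],
       [  0.        , 466.84852227, 206.2823047 ],
       [  0.        ,   0.        ,   1.        ]]), 'origin': array([ 1.11812391, -0.3192585 ,  0.93007347]), 'attitude': array([0.27042862, 0.15518109, 0.46428364, 0.82899209])}
{'camera_matrix': array([[411.98401954,   0.        , 279.26671114],
       [  0.        , 411.98401954, 209.65325598],
       [  0.        ,   0.        ,   1.        ]]), 'origin': array([ 0.39445347, -0.02116731,  1.01394108]), 'attitude': array([ 0.07534085, -0.06869966, -0.68089403,  0.72524991])}
{'time': 0.05, 'joint_positions': array([-1.34269418,  0.70711279, -0.02758653,  1.48497546,  0.02200638,
        0.95088173, -0.07546687]), 'qvel': array([ 8.80979312e-04, -1.32230942e-03, -9.85061254e-04, -6.98693342e-04,
       -8.43098161e-05, -1.34802543e-04,  6.45331137e-04]), 'joint_efforts': array([ 2.13174368e-03, -8.85253286e+01,  1.23859864e+00, -2.36747754e+01,
        1.72171049e-02,  5.01238203e-03, -4.21573270e-05]), 'position': array([0.15321054, 0.55395363, 0.23082765]), 'tool_rot': array([ 7.95778712e-01,  6.05587280e-01, -4.09310094e-04,  3.48183738e-04]), 'ft_force': array([ 0.21075918, -0.24275544,  0.04109041]), 'torque': array([-0.03279899,  0.06405983, -0.03222134]), 'grip_width': 0.08538261668408673}
```

View pics/scene0.png

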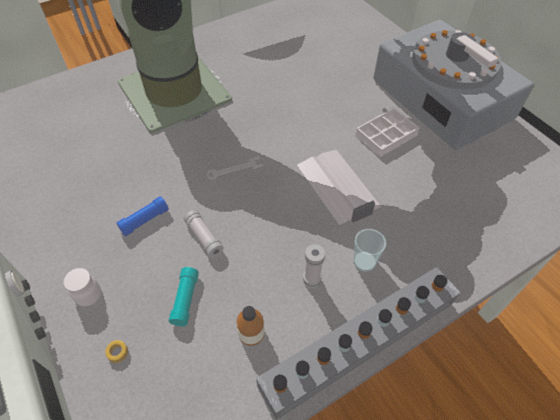

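View pics/top0.png

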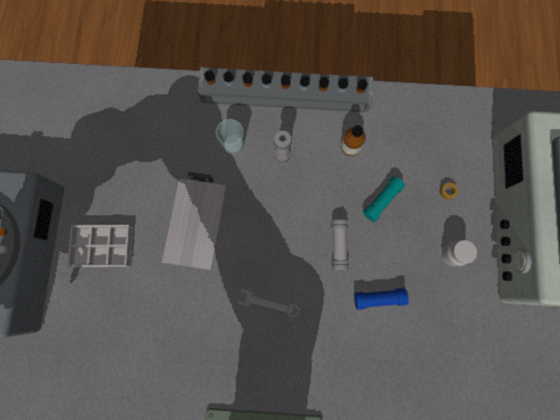

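Candidates in the top view:
- The grey cylinder lying down at (340,245) is bare steel with a collar at each end, so it is the cartridge.
- The turquoise cylinder at (384,199) and the blue one at (382,299) are look-alikes.
- The grey cylinder at (283,145) stands on end, so it is the spare.

I'll confirm this in an enlarged crop.

```bash
cat >> h.py <<'E'
def ray(c,u,v):
    K=c['camera_matrix']; d=np.array([(u-K[0,2])/K[0,0],-(v-K[1,2])/K[1,1],-1.])
    return c['origin'],R.from_quat(c['attitude']).apply(d)
def onz(c,u,v,z):
    o,d=ray(c,u,v); return o+d*(z-o[2])/d[2]
def proj(c,p):
    q=R.from_quat(c['attitude']).inv().apply(np.asarray(p)-c['origin']); K=c['camera_matrix']
    return K[0,0]*q[0]/-q[2]+K[0,2], K[1,1]*q[1]/q[2]+K[1,2]
def topcap():
    a=vision.capture('top'); return a
E
python3 - <<'E'
import cv2
i=cv2.imread('pics/top0.png')
cv2.imwrite('pics/c1.png',cv2.resize(i[160:310,150:360],(798,570),interpolation=cv2.INTER_CUBIC))
i=cv2.imread('pics/scene0.png')
cv2.imwrite('pics/c2.png',cv2.resize(i[140:290,175:385],(798,570),interpolation=cv2.INTER_CUBIC))
E
```

```text
(no output)
```

View pics/c1.png

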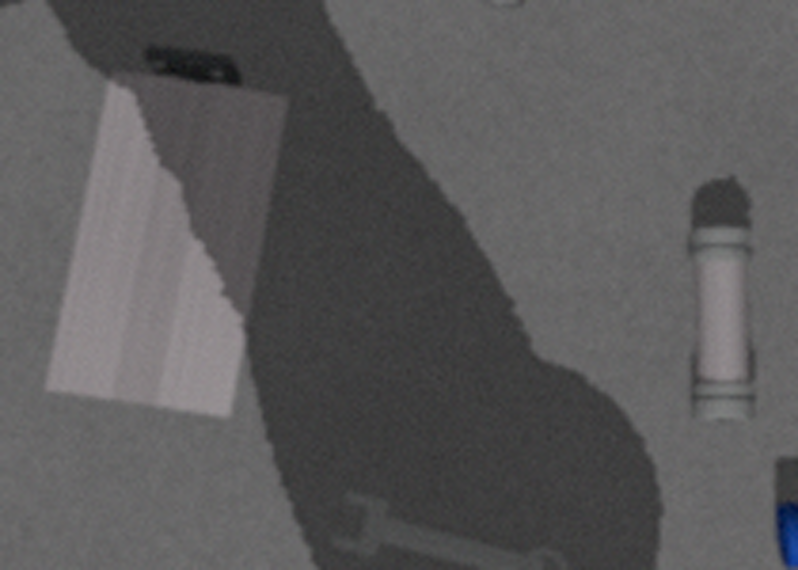

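View pics/c2.png

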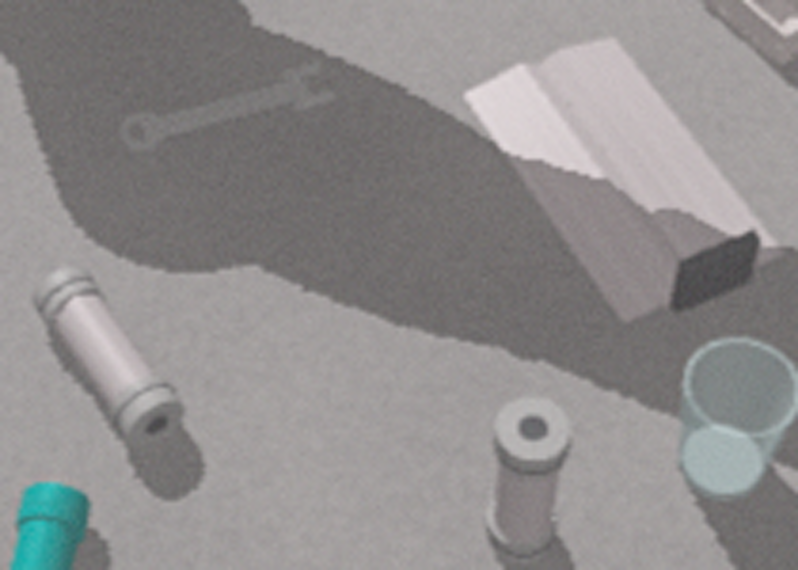

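```bash
python3 - <<'E'
from h import *
c=topcap(); s=vision.capture('scene')
f=lambda x,y:(150+x/3.8-.4,160+y/3.8-.4)
P={n:onz(c,*f(*p),0)[:2] for n,p in dict(FL=(107,76),FR=(288,95),NL=(45,391),NR=(231,417)).items()}
print(P); 
xa=(P['FL']+P['FR']-P['NL']-P['NR'])/2; print('len',np.linalg.norm(xa),'yaw',np.degrees(np.arctan2(xa[1],xa[0])),'widths',np.linalg.norm(P['FL']-P['FR']),np.linalg.norm(P['NL']-P['NR']))
print('near mid',(P['NL']+P['NR'])/2,'far mid',(P['FL']+P['FR'])/2)
for n,p in dict(fl=(690,235),fr=(752,235),nl=(692,410),nr=(753,410),farend=(721,228),nearend=(723,418)).items(): print(n,onz(c,*f(*p),.02)[:2])
g=lambda x,y:(175+x/3.8-.4,140+y/3.8-.4)
for n,p in dict(NR=(467,97),NL=(612,38),FR=(627,321)).items(): print('scene',n,onz(s,*g(*p),0)[:2])
for n,p in dict(ftop=(0,0)).items(): pass
# near collar & far collar centre approx in scene
for n,p in dict(nearc=(70,290),farend=(157,423)).items(): print('scene',n,onz(s,*g(*p),.02)[:2])
E
```

```text
{'FL': array([0.6658392 , 0.25881195]), 'FR': array([0.66029023, 0.13617043]), 'NL': array([0.45380145, 0.27489256]), 'NR': array([0.44482546, 0.15351753])}
len 0.21440371176869447 yaw -4.471032195701209 widths 0.12276699648985716 0.12170647300723958
near mid [0.44931346 0.21420504] far mid [0.66306471 0.19749119]
fl [ 0.57829811 -0.13391985]
fr [ 0.58080576 -0.17376829]
nl [ 0.46652891 -0.13940933]
nr [ 0.46895336 -0.17773263]
farend [ 0.584134   -0.15369025]
nearend [ 0.46276709 -0.15905384]
scene NR [0.44857308 0.15544682]
scene NL [0.45608267 0.27401701]
scene FR [0.65928443 0.13880628]
scene nearc [ 0.46686094 -0.15474597]
scene farend [ 0.58196831 -0.15252893]
```

```bash
cat >> h.py <<'E'
def go(x,y,z,yaw):
    """print shift (cm, tool axes) and turn to reach tool-down pose with tool-x at yaw deg"""
    s=arm.read_state(); r=R.from_quat(s['tool_rot'])
    t=r.inv().apply(np.array([x,y,z])-s['position'])*100
    a=np.radians(yaw); T=R.from_matrix(np.array([[np.cos(a),np.sin(a),0],[np.sin(a),-np.cos(a),0],[0,0,-1]]).T)
    print('t=%.2f'%s['time'],'pos',s['position'].round(4),'yaw',np.degrees(np.arctan2(*r.as_matrix()[[1,0],0])).round(2),'tilt',r.as_matrix()[:,2].round(4),'F',s['ft_force'].round(2),'w',round(s['grip_width'],4))
    print('shift',t.round(2),'turn',(r.inv()*T).as_rotvec().round(4))
E
python3 - <<'E'
from h import *
c=topcap()
for n,p,z in [('tq near-left',(364,213),.02),('tq bottom',(372,220),.02),('blue tl',(356,291),.02),('blue tr',(406,289),.02),('span top-left',(240,290),0),('span right',(299,305),0),('spare base',(283,158),0),('beaker base',(234,148),0)]: print(n,onz(c,*p,z)[:2].round(3))
go(.42,.3,.25,35)
E
```

```text
tq near-left [ 0.604 -0.214]
tq bottom [ 0.588 -0.234]
blue tl [ 0.415 -0.199]
blue tr [ 0.427 -0.317]
span top-left [0.4   0.077]
span right [ 0.374 -0.067]
spare base [ 0.74  -0.006]
beaker base [0.76  0.123]
t=0.25 pos [0.1533 0.5541 0.2311] yaw 74.54 tilt [-1.e-04 -5.e-04 -1.e+00] F [0.37 0.94 0.54] w 0.0856
shift [-17.38  32.48  -1.88] turn [2.000e-04 4.000e-04 6.901e-01]
```

```bash
python3 -m creep '{"translation":[[-2,4,-1],[-5,8,-1.5],[-7,13,-1.8],[-9,17,-1.9],[-11.5,21.5,-1.9]],"turn":[[0,0,0.1],[0,0,0.2],[0,0,0.3],[0,0,0.4],[0,0,0.5]],"fingers":[8.54,8.54,8.54,8.54,8.54]}'; python3 -c "
from h import *
go(.5,.05,.25,2.5)"
```

```text
time: 0.75
position: [0.33, 0.3857, 0.2504]
tool_rot: [0.922, 0.388, 0.0, 0.0]
ft_force: [0.1, 0.5, -0.7]
grip_width: 0.0855
t=0.75 pos [0.33   0.3857 0.2504] yaw 45.67 tilt [ 3.e-04  0.e+00 -1.e+00] F [ 0.12  0.53 -0.73] w 0.0855
shift [-12.14  35.61   0.04] turn [ 1.000e-04 -3.000e-04  7.535e-01]
```

```bash
python3 -m creep '{"translation":[[-1.5,4.5,0],[-3,9,0],[-5,14,0],[-6.5,19,0],[-8,23.5,0]],"turn":[[0,0,0.12],[0,0,0.25],[0,0,0.38],[0,0,0.5],[0,0,0.62]],"fingers":[8.54,8.54,8.54,8.54,8.54]}'; python3 -c "
from h import *
go(.521,-.22,.2,2.5)"
```

```text
time: 1.25
position: [0.4412, 0.1655, 0.2506]
tool_rot: [0.996, 0.086, 0.0, -0.0]
ft_force: [0.3, -0.2, 0.3]
grip_width: 0.0852
t=1.25 pos [0.4412 0.1655 0.2506] yaw 9.88 tilt [ 6.e-04  3.e-04 -1.e+00] F [ 0.27 -0.22  0.31] w 0.0852
shift [ 1.24 39.35  5.05] turn [-0.0002 -0.0006  0.1288]
```

```bash
python3 -m creep '{"translation":[[0.2,4.5,0],[0.5,9,0],[0.7,14,0],[0.9,19,0],[1.2,24,0]],"turn":[[0,0,0.05],[0,0,0.1],[0,0,0.128],[0,0,0.128],[0,0,0.128]],"fingers":[8.54,8.54,8.54,8.54,8.54]}'; python3 -c "
from h import *
go(.521,-.215,.15,2.5)"
```

```text
time: 1.75
position: [0.4942, -0.0707, 0.2506]
tool_rot: [1.0, 0.022, 0.0, -0.0]
ft_force: [0.8, -0.3, -0.4]
grip_width: 0.0853
t=1.75 pos [ 0.4942 -0.0707  0.2506] yaw 2.56 tilt [ 7.e-04  5.e-04 -1.e+00] F [ 0.8  -0.34 -0.4 ] w 0.0853
shift [ 2.02 14.54 10.06] turn [-0.0004 -0.0007  0.001 ]
```

```bash
python3 -m creep '{"translation":[[0.5,4,0],[1.0,8,1],[1.5,12,4],[2.0,14.5,8],[2.0,14.5,10]],"turn":[[0,0,0],[0,0,0],[0,0,0],[0,0,0],[0,0,0]],"fingers":[8.54,8.54,8.54,8.54,8.54]}'; python3 -c "
from h import *
snap('wrist','w1');s,c=snap('scene','s1')
i=cv2.imread('pics/s1.png');cv2.imwrite('pics/s1c.png',cv2.resize(i[110:340,60:380],(800,575)))
go(.521,-.215,.15,2.5)"
```

```text
time: 2.25
position: [0.5196, -0.218, 0.1476]
tool_rot: [1.0, 0.02, -0.001, 0.0]
ft_force: [1.1, 0.8, 0.2]
grip_width: 0.0858
t=2.35 pos [ 0.5196 -0.2146  0.1482] yaw 2.5 tilt [-0.0033  0.002  -1.    ] F [-0.81  0.79  0.69] w 0.0854
shift [ 0.14  0.05 -0.18] turn [-0.0022  0.0032 -0.    ]
```

View pics/s1c.png

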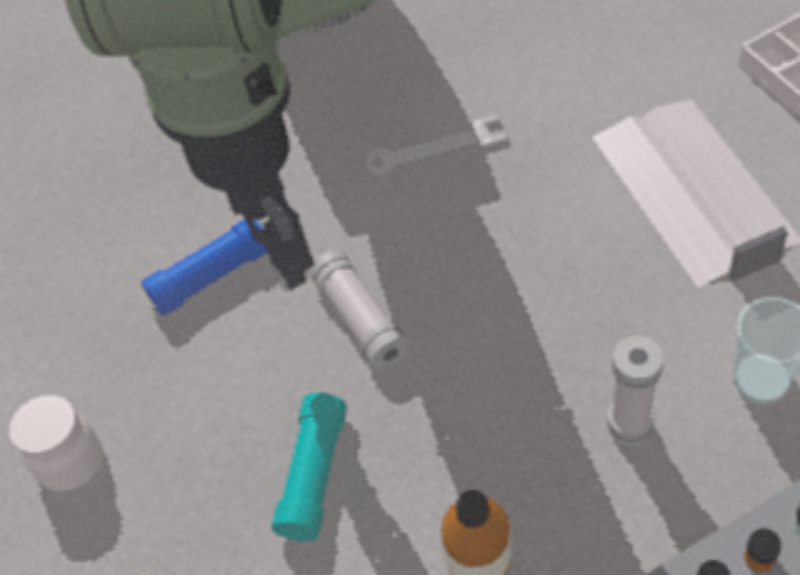

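View pics/w1.png

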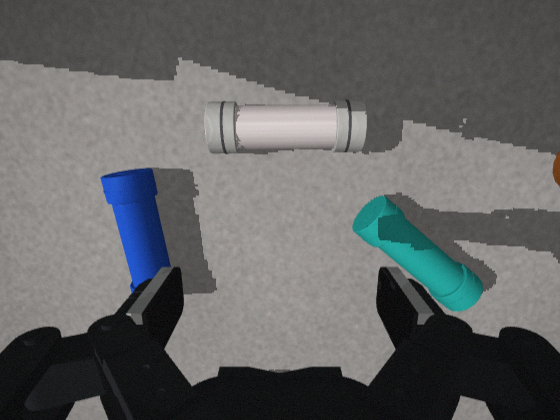

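```bash
python3 - <<'E'
from h import *
s=arm.read_state(); c=vision.capture('wrist')
T=c['T_tool_cam']; K=c['camera_matrix']
def pw(p):
    q=np.linalg.inv(T)@np.r_[p,1]; return (K[0,0]*q[0]/-q[2]+K[0,2], K[1,1]*-q[1]/-q[2]+K[1,2])
print(T.round(3))
for z in(0,-.013):
  for x in(-.0427,.0427,-.057,.057):
    for y in(-.011,.011): print(z,x,y,np.round(pw([x,y,z]),0))
r=R.from_quat(s['tool_rot']).as_matrix()
o=s['position']+r@T[:3,3]
def ow(u,v,z):
    d=r@T[:3,:3]@np.array([(u-K[0,2])/K[0,0],-(v-K[1,2])/K[1,1],-1]); return (o+d*(z-o[2])/d[2]).round(4)
for n,p in dict(nearend=(205,127),farend=(367,126),tql=(353,225),tqb=(405,275),blue_r=(170,250),blue_tr=(157,180)).items(): print(n,ow(*p,.02))
for n,p in dict(nl=(220,101),nlo=(220,153),fu=(352,101),fl=(352,152)).items(): print(n,ow(*p,.02))
E
```

```text
[[ 1.     0.    -0.     0.   ]
 [ 0.    -0.958 -0.285 -0.073]
 [-0.     0.285 -0.958 -0.144]
 [ 0.     0.     0.     1.   ]]
0 -0.0427 -0.011 [188. 250.]
0 -0.0427 0.011 [192. 292.]
0 0.0427 -0.011 [370. 250.]
0 0.0427 0.011 [366. 292.]
0 -0.057 -0.011 [158. 250.]
0 -0.057 0.011 [162. 292.]
0 0.057 -0.011 [400. 250.]
0 0.057 0.011 [395. 292.]
-0.013 -0.0427 -0.011 [180. 262.]
-0.013 -0.0427 0.011 [184. 307.]
-0.013 0.0427 -0.011 [377. 262.]
-0.013 0.0427 0.011 [373. 307.]
-0.013 -0.057 -0.011 [147. 262.]
-0.013 -0.057 0.011 [153. 307.]
-0.013 0.057 -0.011 [411. 262.]
-0.013 0.057 0.011 [405. 307.]
nearend [ 0.4573 -0.1549  0.02  ]
farend [ 0.5864 -0.1485  0.02  ]
tql [ 0.5841 -0.232   0.02  ]
tqb [ 0.6365 -0.2777  0.02  ]
blue_r [ 0.424  -0.2627  0.02  ]
blue_tr [ 0.4163 -0.1997  0.02  ]
nl [ 0.4694 -0.1346  0.02  ]
nlo [ 0.4691 -0.175   0.02  ]
fu [ 0.5725 -0.1301  0.02  ]
fl [ 0.5766 -0.1695  0.02  ]
```

```bash
python3 -c "
from h import *
go(.521,-.2,.005,2.5)"; python3 -m creep '{"translation":[[0.1,-1.4,3],[0.1,-1.4,7],[0.1,-1.4,11],[0.1,-1.4,11.8],[0.1,-1.4,11.8]],"turn":[[0,0,0],[0,0,0],[0,0,0],[0,0,0],[0,0,0]],"fingers":[8.54,8.54,8.54,8.54,8.54]}'; python3 -c "
from h import *
snap('wrist','w2');s,c=snap('scene','s2')
i=cv2.imread('pics/s2.png');cv2.imwrite('pics/s2c.png',cv2.resize(i[170:290,130:290],(800,600)))
go(.521,-.2,.005,2.5)"
```

```text
t=2.40 pos [ 0.5205 -0.2143  0.1502] yaw 2.55 tilt [-8.0e-04  1.2e-03 -1.0e+00] F [-0.34  0.03  0.69] w 0.0853
shift [ 0.13 -1.41 14.52] turn [-0.0013  0.0008  0.0009]
time: 2.9
position: [0.521, -0.1999, 0.033]
tool_rot: [1.0, 0.023, -0.0, -0.001]
ft_force: [-0.2, -0.2, 1.0]
grip_width: 0.0853
t=3.00 pos [ 0.5218 -0.2004  0.0344] yaw 2.56 tilt [ 1.6e-03  3.0e-04 -1.0e+00] F [ 0.16  0.5  -0.09] w 0.0856
shift [-0.08 -0.04  2.94] turn [-0.0003 -0.0016  0.0011]
```

View pics/s2c.png

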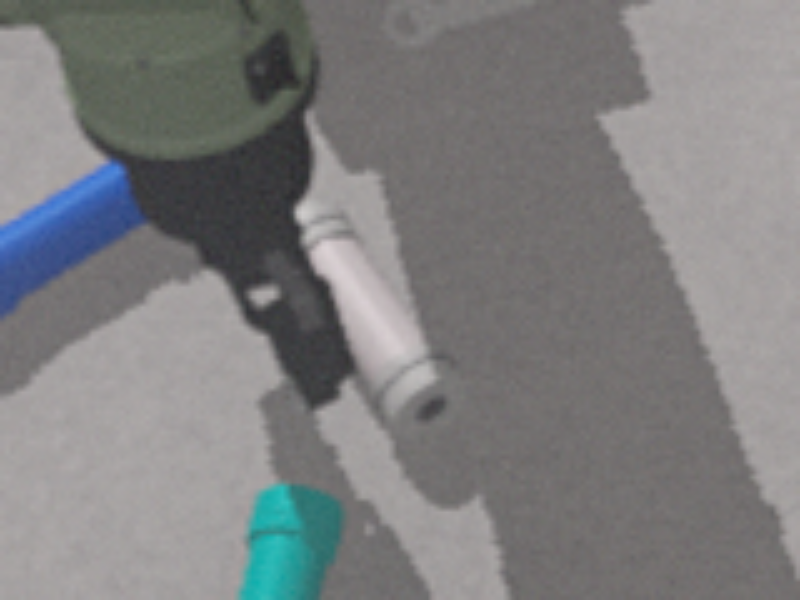

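View pics/w2.png

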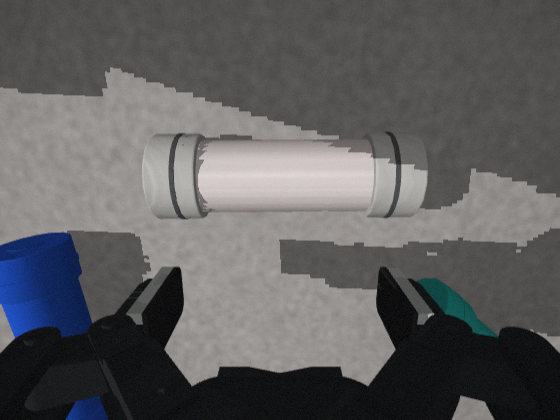

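```bash
python3 - <<'E'
from h import *
c=vision.capture('scene')
for z in(.02,.035,.045,.055,.065):print(z,onz(c,194-.4,251.4,z).round(4), onz(c,130+350/5,170+375/5,z).round(4))
E
```

```text
0.02 [ 0.5566 -0.1961  0.02  ] [ 0.5489 -0.1763  0.02  ]
0.035 [ 0.5659 -0.1982  0.035 ] [ 0.5583 -0.1787  0.035 ]
0.045 [ 0.5721 -0.1995  0.045 ] [ 0.5646 -0.1803  0.045 ]
0.055 [ 0.5782 -0.2009  0.055 ] [ 0.5708 -0.1818  0.055 ]
0.065 [ 0.5844 -0.2022  0.065 ] [ 0.5771 -0.1834  0.065 ]
```

```bash
python3 -m creep '{"translation":[[0,0,1],[0,0,2.2],[0,0,3],[0,0,3],[0,0,3]],"turn":[[0,0,0],[0,0,0],[0,0,0],[0,0,0],[0,0,0]],"fingers":[8.54,8.54,8.54,8.54,8.54]}'; python3 -c "
from h import *
snap('wrist','w3')
go(.521,-.185,.004,2.5)"
```

```text
time: 3.55
position: [0.5216, -0.2005, 0.0042]
tool_rot: [1.0, 0.022, 0.001, -0.0]
ft_force: [0.6, -0.4, 0.0]
grip_width: 0.0854
t=3.60 pos [ 0.5218 -0.2005  0.0045] yaw 2.56 tilt [ 1.8e-03  2.0e-04 -1.0e+00] F [ 0.16 -0.22 -0.22] w 0.0855
shift [-0.01 -1.55  0.05] turn [-0.0001 -0.0018  0.0011]
```

View pics/w3.png

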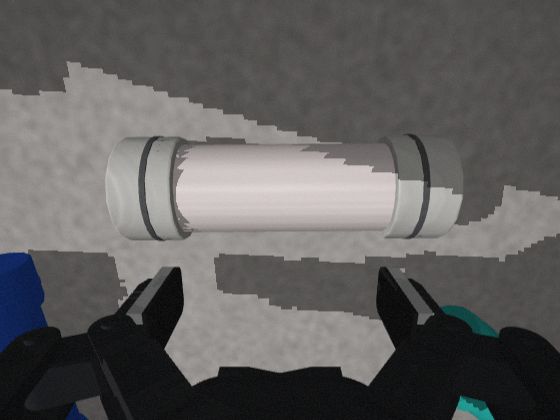

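```bash
python3 -m creep '{"translation":[[0,-0.4,0],[0,-0.8,0],[0,-1.1,0],[0,-1.4,0],[0,-1.7,0]],"turn":[[0,0,0],[0,0,0],[0,0,0],[0,0,0],[0,0,0]],"fingers":[8.54,8.54,8.54,8.54,8.54]}';python3 -m creep '{"translation":[[0,-0.3,0],[0,-0.6,0],[0,-0.9,0],[0,-1.2,0],[0,-1.5,0]],"turn":[[0,0,0],[0,0,0],[0,0,0],[0,0,0],[0,0,0]],"fingers":[8.54,8.54,8.54,8.54,8.54]}'; python3 -c "
from h import *
snap('wrist','w4')
go(.521,-.185,.004,2.5)"
```

```text
time: 4.1
position: [0.5211, -0.1832, 0.0045]
tool_rot: [1.0, 0.022, 0.001, -0.0]
ft_force: [0.3, 0.7, -1.0]
grip_width: 0.0857
time: 4.6
position: [0.5204, -0.168, 0.0045]
tool_rot: [1.0, 0.022, 0.001, -0.0]
ft_force: [-0.5, -0.4, 1.1]
grip_width: 0.0852
t=4.65 pos [ 0.5205 -0.1674  0.0045] yaw 2.6 tilt [ 1.9e-03  6.0e-04 -1.0e+00] F [ 0.66 -0.54  0.15] w 0.0855
shift [-0.03  1.76  0.05] turn [-0.0005 -0.0019  0.0017]
```

View pics/w4.png

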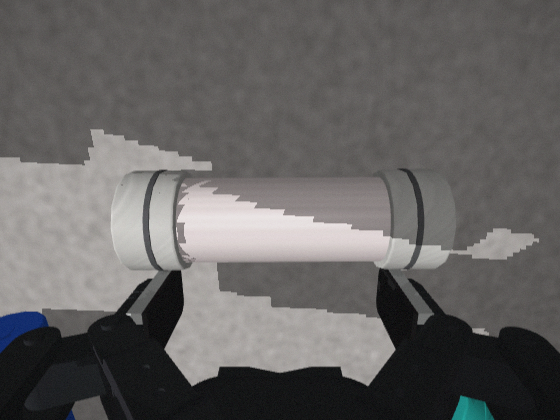

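```bash
python3 -m creep '{"translation":[[0,-0.4,0],[0,-0.8,0],[0,-1.2,0],[0,-1.6,0],[0,-2.0,0]],"turn":[[0,0,0],[0,0,0.003],[0,0,0.005],[0,0,0.008],[0,0,0.01]],"fingers":[8.54,8.54,8.54,8.54,8.54]}';python3 -m creep '{"translation":[[0,-0.4,0],[0,-0.8,0],[0,-1.2,0],[0,-1.6,0],[0,-2.0,0]],"turn":[[0,0,0.002],[0,0,0.004],[0,0,0.006],[0,0,0.008],[0,0,0.01]],"fingers":[8.54,8.54,8.54,8.54,8.54]}'; python3 -c "
from h import *
snap('wrist','w5')
go(.521,-.185,.004,-4.5)"
```

```text
time: 5.15
position: [0.5195, -0.147, 0.0045]
tool_rot: [1.0, 0.018, 0.001, -0.0]
ft_force: [-0.7, -0.0, -0.4]
grip_width: 0.0859
time: 5.65
position: [0.5188, -0.1267, 0.0045]
tool_rot: [1.0, 0.012, 0.001, -0.0]
ft_force: [0.6, 0.3, -0.7]
grip_width: 0.0854
t=5.70 pos [ 0.5188 -0.126   0.0045] yaw 1.46 tilt [ 0.0016  0.0011 -1.    ] F [ 0.4   1.47 -0.08] w 0.0855
shift [0.07 5.91 0.04] turn [-0.0011 -0.0016  0.104 ]
```

View pics/w5.png

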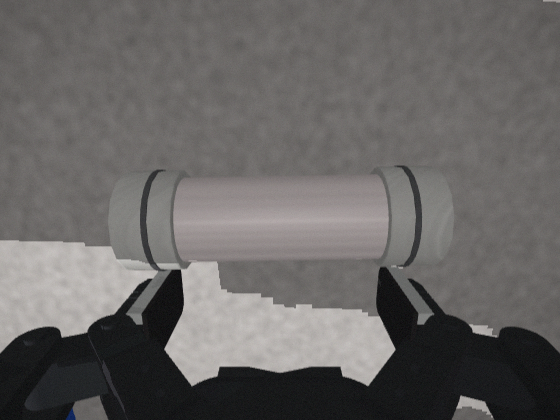

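```bash
for i in 1; do python3 -m creep '{"translation":[[0,-0.5,0],[0,-1.0,0],[0,-1.5,0],[0,-2.0,0],[0,-2.5,0]],"turn":[[0,0,0.003],[0,0,0.006],[0,0,0.009],[0,0,0.012],[0,0,0.015]],"fingers":[8.54,8.54,8.54,8.54,8.54]}'; done; python3 -m creep '{"translation":[[0,-0.5,0],[0,-1.0,0],[0,-1.5,0],[0,-2.0,0],[0,-2.5,0]],"turn":[[0,0,0.003],[0,0,0.006],[0,0,0.009],[0,0,0.012],[0,0,0.015]],"fingers":[8.54,8.54,8.54,8.54,8.54]}';python3 -m creep '{"translation":[[0,-0.5,0],[0,-1.0,0],[0,-1.5,0],[0,-2.0,0],[0,-2.5,0]],"turn":[[0,0,0.003],[0,0,0.006],[0,0,0.009],[0,0,0.012],[0,0,0.015]],"fingers":[8.54,8.54,8.54,8.54,8.54]}'; python3 -c "
from h import *
snap('wrist','w6')
go(.521,-.185,.004,-4.5)"
```

```text
time: 6.2
position: [0.5182, -0.1005, 0.0045]
tool_rot: [1.0, 0.005, 0.001, -0.001]
ft_force: [0.4, -0.9, -0.1]
grip_width: 0.0856
time: 6.7
position: [0.518, -0.0751, 0.0046]
tool_rot: [1.0, -0.003, 0.001, -0.001]
ft_force: [-0.4, -0.1, -0.2]
grip_width: 0.0851
time: 7.2
position: [0.5181, -0.0497, 0.0046]
tool_rot: [1.0, -0.01, 0.001, -0.001]
ft_force: [-0.4, 0.3, 0.2]
grip_width: 0.0854
t=7.25 pos [ 0.5181 -0.0487  0.0045] yaw -1.13 tilt [ 0.0016  0.0017 -1.    ] F [-0.11  1.72 -1.08] w 0.0855
shift [ 0.56 13.62  0.03] turn [-0.0018 -0.0015  0.0589]
```

View pics/w6.png

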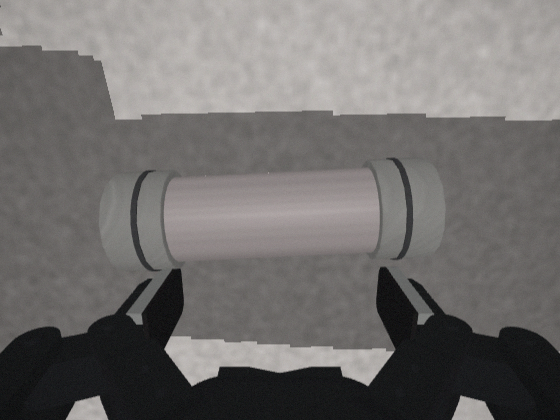

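```bash
python3 -m creep '{"translation":[[0,-0.5,0],[0,-1.0,0],[0,-1.5,0],[0,-2.0,0],[-0.1,-2.5,0]],"turn":[[0,0,0.003],[0,0,0.006],[0,0,0.009],[0,0,0.012],[0,0,0.012]],"fingers":[8.54,8.54,8.54,8.54,8.54]}';python3 -m creep '{"translation":[[0,-0.5,0],[0,-1.0,0],[0,-1.5,0],[0,-2.0,0],[-0.2,-2.5,0]],"turn":[[0,0,0.003],[0,0,0.006],[0,0,0.009],[0,0,0.012],[0,0,0.012]],"fingers":[8.54,8.54,8.54,8.54,8.54]}';python3 -m creep '{"translation":[[0,-0.5,0],[0,-1.0,0],[0,-1.5,0],[0,-2.0,0],[-0.2,-2.5,0]],"turn":[[0,0,0.003],[0,0,0.006],[0,0,0.009],[0,0,0.012],[0,0,0.012]],"fingers":[8.54,8.54,8.54,8.54,8.54]}'; python3 -c "
from h import *
snap('wrist','w7');snap('top','t7')
go(.521,-.185,.004,-4.5)"
```

```text
time: 7.75
position: [0.5176, -0.0232, 0.0046]
tool_rot: [1.0, -0.016, 0.001, -0.001]
ft_force: [0.7, -0.6, 0.2]
grip_width: 0.0853
time: 8.25
position: [0.5165, 0.0022, 0.0046]
tool_rot: [1.0, -0.022, 0.001, -0.001]
ft_force: [-0.0, -0.9, 1.7]
grip_width: 0.0854
time: 8.75
position: [0.5157, 0.0277, 0.0046]
tool_rot: [1.0, -0.028, 0.001, -0.001]
ft_force: [-0.9, -0.6, -0.1]
grip_width: 0.0855
t=8.85 pos [0.5153 0.0281 0.0046] yaw -3.15 tilt [ 0.0016  0.002  -1.    ] F [0.19 0.28 0.55] w 0.0853
shift [1.740e+00 2.125e+01 2.000e-02] turn [-0.0021 -0.0015  0.0236]
```

View pics/w7.png

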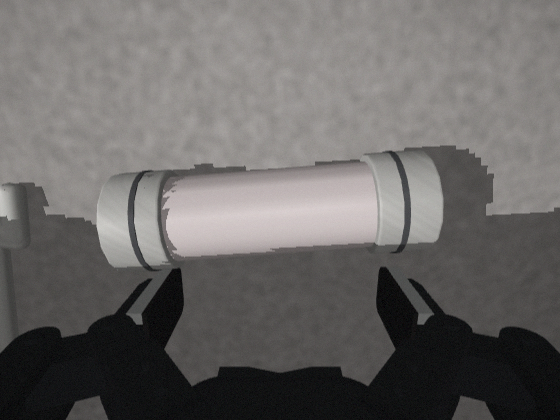

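View pics/t7.png

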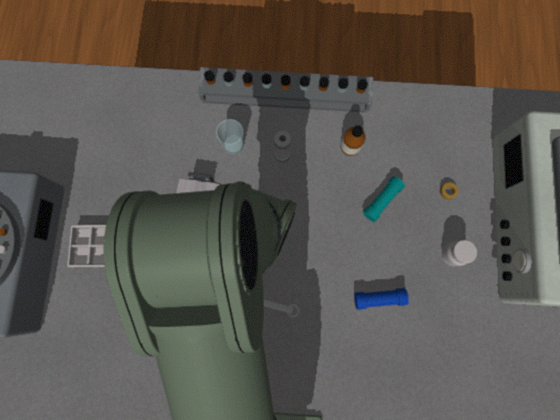

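```bash
cat >> h.py <<'E'
def wr(pts):
    s=arm.read_state(); c=vision.capture('wrist'); T=c['T_tool_cam']; K=c['camera_matrix']; r=R.from_quat(s['tool_rot']).as_matrix(); o=s['position']+r@T[:3,3]
    for u,v,z in pts:
        d=r@T[:3,:3]@np.array([(u-K[0,2])/K[0,0],-(v-K[1,2])/K[1,1],-1]); print((u,v),(o+d*(z-o[2])/d[2]).round(4))
E
python3 -c "
from h import *
wr([(97,222,.02),(443,194,.02),(98,265,.005),(28,215,.005)])"
```

```text
(97, 222) [0.4427 0.0624 0.02  ]
(443, 194) [0.5831 0.0664 0.02  ]
(98, 265) [0.4297 0.0366 0.005 ]
(28, 215) [0.4033 0.0629 0.005 ]
```

```bash
python3 -m creep '{"translation":[[0,-0.5,0],[0,-1.0,0],[-0.1,-1.5,0],[-0.1,-2.0,0],[-0.2,-2.5,0]],"turn":[[0,0,0.003],[0,0,0.006],[0,0,0.009],[0,0,0.012],[0,0,0.012]],"fingers":[8.54,8.54,8.54,8.54,8.54]}';python3 -m creep '{"translation":[[0,-0.4,0],[0,-0.8,0],[-0.1,-1.2,0],[-0.1,-1.6,0],[-0.2,-2.0,0]],"turn":[[0,0,0.003],[0,0,0.006],[0,0,0.009],[0,0,0.012],[0,0,0.012]],"fingers":[8.54,8.54,8.54,8.54,8.54]}';python3 -m creep '{"translation":[[0,-0.4,0],[0,-0.8,0],[0,-1.2,0],[0,-1.6,0],[-0.1,-2.0,0]],"turn":[[0,0,0],[0,0,0],[0,0,0],[0,0,0],[0,0,0]],"fingers":[8.54,8.54,8.54,8.54,8.54]}'; python3 -c "
from h import *
snap('wrist','w8')
go(.521,-.185,.004,-4.5)"
```

```text
time: 9.4
position: [0.5149, 0.0532, 0.0047]
tool_rot: [0.999, -0.034, 0.001, -0.001]
ft_force: [0.2, -0.6, 0.8]
grip_width: 0.0854
time: 9.9
position: [0.5143, 0.0736, 0.0047]
tool_rot: [0.999, -0.04, 0.001, -0.001]
ft_force: [0.1, 0.9, 0.2]
grip_width: 0.0857
time: 10.4
position: [0.515, 0.0939, 0.0048]
tool_rot: [0.999, -0.04, 0.001, -0.001]
ft_force: [-0.0, -0.6, 0.8]
grip_width: 0.0856
t=10.45 pos [0.5147 0.0947 0.0047] yaw -4.52 tilt [ 0.0018  0.0022 -1.    ] F [0.23 2.01 0.9 ] w 0.0855
shift [2.830e+00 2.783e+01 1.000e-02] turn [-0.0023 -0.0016 -0.0003]
```

View pics/w8.png

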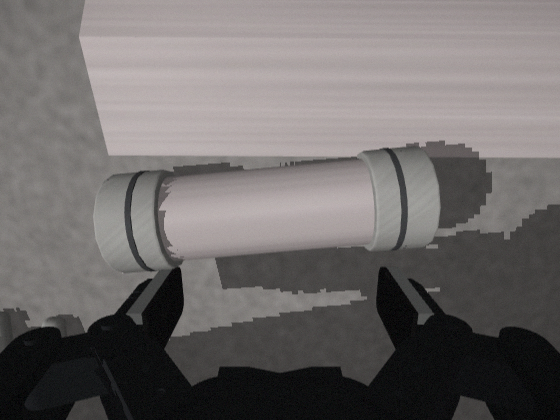

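```bash
python3 -m creep '{"translation":[[0,-0.3,0],[0,-0.6,0],[0,-0.9,0],[0,-1.2,0],[0,-1.5,0]],"turn":[[0,0,0],[0,0,0],[0,0,0],[0,0,0],[0,0,0]],"fingers":[8.54,8.54,8.54,8.54,8.54]}';python3 -m creep '{"translation":[[0,-0.3,0],[0,-0.6,0],[0,-0.9,0],[0,-1.2,0],[0,-1.5,0]],"turn":[[0,0,0],[0,0,0],[0,0,0],[0,0,0],[0,0,0]],"fingers":[8.54,8.54,8.54,8.54,8.54]}'; python3 -c "
from h import *
snap('wrist','w9');snap('scene','s9')
go(.521,-.185,.004,-4.5)"
```

```text
time: 10.95
position: [0.5159, 0.1097, 0.0048]
tool_rot: [0.999, -0.04, 0.001, -0.001]
ft_force: [0.4, -0.6, 0.9]
grip_width: 0.0858
time: 11.45
position: [0.5171, 0.1249, 0.0048]
tool_rot: [0.999, -0.04, 0.001, -0.001]
ft_force: [-0.1, -2.7, 0.9]
grip_width: 0.0858
t=11.55 pos [0.5171 0.1253 0.0047] yaw -4.49 tilt [ 0.0019  0.0023 -1.    ] F [-0.8  -1.08  0.39] w 0.0852
shift [ 2.82 30.9   0.  ] turn [-0.0025 -0.0017  0.0001]
```

View pics/w9.png

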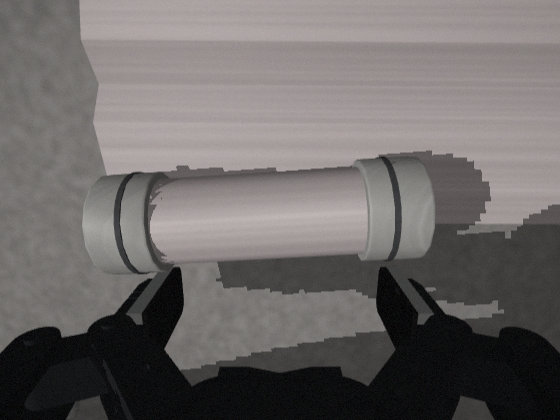

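View pics/s9.png

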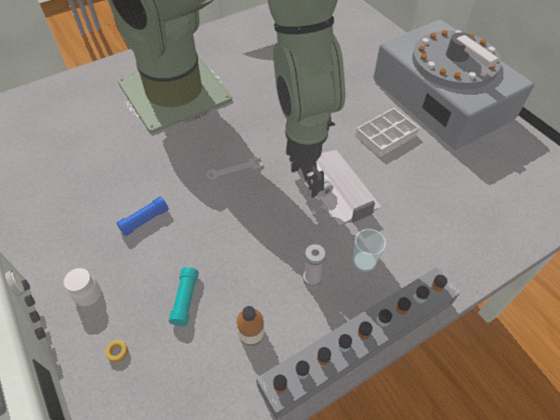

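```bash
python3 -c "
from h import *
wr([(83,224,.03),(434,208,.03),(105,172,.0),(98,90,.0097),(93,123,.001),(80,40,.0097)])"
```

```text
(83, 224) [0.4458 0.1637 0.03  ]
(434, 208) [0.5779 0.1595 0.03  ]
(105, 172) [0.4424 0.1787 0.    ]
(98, 90) [0.4523 0.2123 0.0097]
(93, 123) [0.4426 0.2002 0.001 ]
(80, 40) [0.4496 0.2304 0.0097]
```

```bash
python3 -m creep '{"translation":[[0,-0.3,0],[-0.1,-0.6,0],[-0.1,-0.9,0],[-0.2,-1.2,0],[-0.2,-1.5,0]],"turn":[[0,0,0],[0,0,0],[0,0,0],[0,0,0],[0,0,0]],"fingers":[8.54,8.54,8.54,8.54,8.54]}';python3 -m creep '{"translation":[[0,-0.2,0],[0,-0.4,0],[0,-0.6,0],[-0.1,-0.8,0],[-0.1,-1.0,0]],"turn":[[0,0,0],[0,0,0],[0,0,0],[0,0,0],[0,0,0]],"fingers":[8.54,8.54,8.54,8.54,8.54]}'; python3 -c "
from h import *
snap('wrist','w10')
go(.521,-.185,.004,-4.5)"
```

```text
time: 12.1
position: [0.5162, 0.1405, 0.0048]
tool_rot: [0.999, -0.039, 0.001, -0.001]
ft_force: [-1.1, -2.6, 1.5]
grip_width: 0.0854
time: 12.6
position: [0.5158, 0.1506, 0.0048]
tool_rot: [0.999, -0.039, 0.001, -0.001]
ft_force: [0.0, -2.3, 1.2]
grip_width: 0.0854
t=12.65 pos [0.5159 0.1511 0.0048] yaw -4.49 tilt [ 0.0017  0.0025 -1.    ] F [ 0.47 -1.5   1.38] w 0.0854
shift [ 3.14 33.46 -0.  ] turn [-0.0027 -0.0015  0.0002]
```

View pics/w10.png

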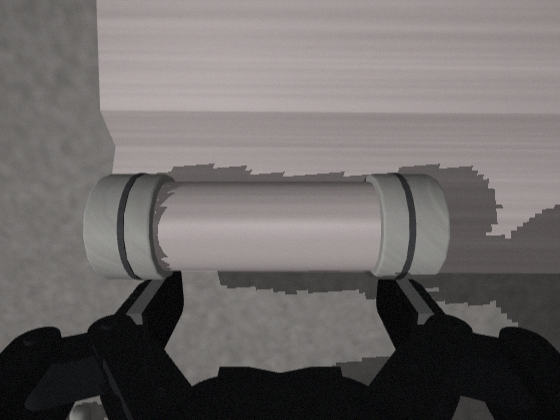

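```bash
python3 -m creep '{"translation":[[0,-0.2,0],[0,-0.4,0],[0,-0.6,0],[0,-0.7,0],[0,-0.8,0]],"turn":[[0,0,0],[0,0,0],[0,0,0],[0,0,0],[0,0,0]],"fingers":[8.54,8.54,8.54,8.54,8.54]}'; python3 -c "
from h import *
snap('wrist','w11')
go(.521,-.185,.004,-4.5)"
```

```text
time: 13.15
position: [0.5165, 0.1592, 0.0048]
tool_rot: [0.999, -0.039, 0.001, -0.001]
ft_force: [0.0, -1.1, 0.7]
grip_width: 0.0852
t=13.20 pos [0.5165 0.1594 0.0048] yaw -4.47 tilt [ 0.0017  0.0027 -1.    ] F [-0.16 -0.12  1.23] w 0.0856
shift [ 3.13e+00  3.43e+01 -1.00e-02] turn [-0.0029 -0.0015  0.0005]
```

View pics/w11.png

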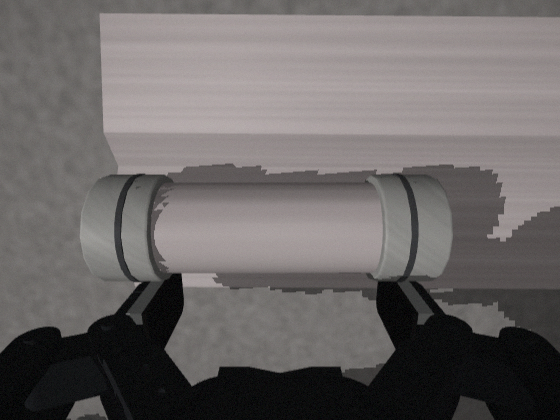

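```bash
python3 -m creep '{"translation":[[0,-0.1,0],[0,-0.2,0],[0,-0.3,0],[0,-0.4,0],[0,-0.5,0]],"turn":[[0,0,0],[0,0,0],[0,0,0],[0,0,0],[0,0,0]],"fingers":[8.54,8.54,8.54,8.54,8.54]}'; python3 -c "
from h import *
snap('wrist','w12')
go(.521,-.185,.004,-4.5)"
```

```text
time: 13.7
position: [0.5169, 0.1646, 0.0048]
tool_rot: [0.999, -0.039, 0.001, -0.001]
ft_force: [1.2, -0.3, 0.7]
grip_width: 0.0853
t=13.75 pos [0.5169 0.1648 0.0048] yaw -4.45 tilt [ 0.0017  0.003  -1.    ] F [-1.29  1.15  0.34] w 0.0851
shift [ 3.130e+00  3.484e+01 -2.000e-02] turn [-0.0031 -0.0014  0.0008]
```

View pics/w12.png

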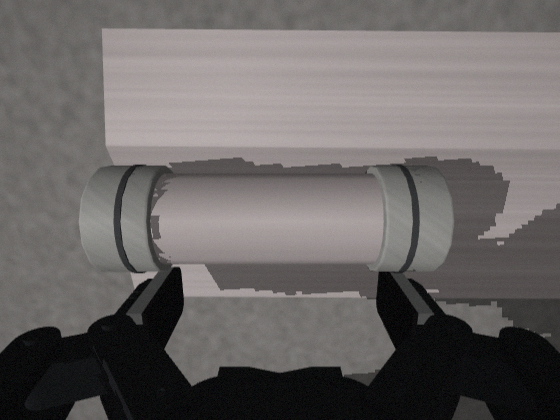

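```bash
python3 -m creep '{"translation":[[0,0,0],[0,0,0],[0,0,0],[0,0,0],[0,0,0]],"turn":[[0,0,0],[0,0,0],[0,0,0],[0,0,0],[0,0,0]],"fingers":[8.54,8.54,8.54,8.54,8.54]}'; python3 -c "
from h import *
snap('wrist','w13')
go(.521,-.185,.004,-4.5)"
```

```text
time: 14.25
position: [0.5169, 0.1647, 0.0048]
tool_rot: [0.999, -0.039, 0.001, -0.001]
ft_force: [-0.2, 0.2, 0.2]
grip_width: 0.0857
t=14.30 pos [0.5169 0.1647 0.0048] yaw -4.46 tilt [ 0.0017  0.003  -1.    ] F [ 0.32 -0.03 -0.34] w 0.0855
shift [ 3.130e+00  3.483e+01 -2.000e-02] turn [-0.0031 -0.0015  0.0007]
```

View pics/w13.png

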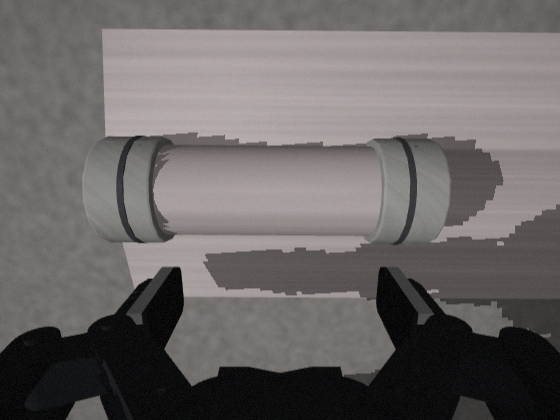

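```bash
python3 -m creep '{"translation":[[0,1,0],[0,2,-1],[0,2,-5],[0,2,-9],[0,2,-11]],"turn":[[0,0,0],[0,0,0],[0,0,0],[0,0,0],[0,0,0]],"fingers":[8.54,8.54,8.54,8.54,8.54]}'; python3 -c "
from h import *
snap('wrist','w14'); s,c=snap('top','t14')
go(.418,.216,.12,-94.5)"
```

```text
time: 14.8
position: [0.5158, 0.1432, 0.1183]
tool_rot: [0.999, -0.04, 0.002, -0.002]
ft_force: [0.5, 0.5, -0.7]
grip_width: 0.0854
t=14.90 pos [0.5161 0.1437 0.1179] yaw -4.51 tilt [ 0.0057  0.004  -1.    ] F [ 0.63 -0.69 -0.87] w 0.0849
shift [-10.35  -6.44  -0.24] turn [-7.7000e-03 -8.0000e-04  1.5707e+00]
```

View pics/w14.png

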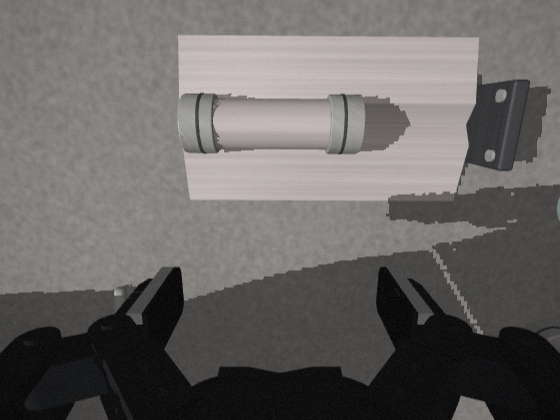

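```bash
python3 -c "
from h import *
wr([(179,124,.024),(364,124,.024),(364,124,.035),(467,125,.0025),(190,199,0),(179,36,0),(479,38,0)])
go(.418,.216,.12,-94.5)"; python3 -m creep '{"translation":[[-3,-2,-0.5],[-6,-4,-0.5],[-9,-6,-0.5],[-10.3,-6.4,-0.5],[-10.3,-6.4,-0.5]],"turn":[[0,0,0.14],[0,0,0.29],[0,0,0.43],[0,0,0.58],[0,0,0.72]],"fingers":[6,3,0,0,0]}'; python3 -c "
from h import *
go(.418,.216,.12,-94.5)"
```

```text
(179, 124) [0.4525 0.2149 0.024 ]
(364, 124) [0.5809 0.2047 0.024 ]
(364, 124) [0.5781 0.2052 0.035 ]
(467, 125) [0.6646 0.1968 0.0025]
(190, 199) [0.4447 0.1554 0.    ]
(179, 36) [0.4555 0.2749 0.    ]
(479, 38) [0.6697 0.257  0.    ]
t=14.95 pos [0.5156 0.1437 0.1162] yaw -4.5 tilt [ 0.0038  0.0035 -1.    ] F [ 0.17  0.29 -0.73] w 0.085
shift [-10.29  -6.44  -0.39] turn [-5.7000e-03  3.0000e-04  1.5707e+00]
time: 15.45
position: [0.4159, 0.216, 0.1206]
tool_rot: [0.92, -0.391, 0.0, -0.002]
ft_force: [0.4, -0.3, -1.0]
grip_width: 0.0123
t=15.45 pos [0.4159 0.216  0.1206] yaw -46.01 tilt [ 0.0016  0.003  -1.    ] F [ 0.36 -0.3  -1.  ] w 0.0123
shift [ 0.15 -0.15  0.06] turn [-0.0026  0.0023  0.8462]
```

```bash
python3 -m creep '{"translation":[[0,0,0],[0,0,0],[0,0,0],[0,0,0],[0,0,0]],"turn":[[0,0,0.14],[0,0,0.29],[0,0,0.43],[0,0,0.58],[0,0,0.72]],"fingers":[0,0,0,0,0]}'; python3 -c "
from h import *
go(.418,.2165,.016,-94.5)"
```

```text
time: 15.95
position: [0.4157, 0.2152, 0.12]
tool_rot: [0.721, -0.693, -0.0, -0.001]
ft_force: [0.0, 0.2, -0.0]
grip_width: 0.0002
t=15.95 pos [0.4157 0.2152 0.12  ] yaw -87.66 tilt [ 8.0e-04  1.9e-03 -1.0e+00] F [ 0.04  0.19 -0.03] w 0.0002
shift [-0.1  -0.23 10.4 ] turn [-0.0007  0.0019  0.1193]
```

```bash
python3 -m creep '{"translation":[[-0.1,0,2],[-0.1,0,6],[-0.1,0,9],[-0.1,0,10.2],[-0.1,0,10.3]],"turn":[[0,0,0.06],[0,0,0.12],[0,0,0.12],[0,0,0.12],[0,0,0.12]],"fingers":[0,0,0,0,0]}'; python3 -c "
from h import *
snap('wrist','w15');s,c=snap('scene','s15')
i=cv2.imread('pics/s15.png');cv2.imwrite('pics/s15c.png',cv2.resize(i[110:260,260:420],(640,600)))
go(.418,.2165,.016,-94.5)"
```

```text
time: 16.45
position: [0.4149, 0.215, 0.0154]
tool_rot: [-0.678, 0.735, 0.001, -0.001]
ft_force: [0.3, -1.0, 0.5]
grip_width: -0.0001
t=16.55 pos [0.4156 0.2157 0.0171] yaw -94.59 tilt [ 2.0e-04  1.2e-03 -1.0e+00] F [-0.49 -0.02  0.01] w 0.0001
shift [-0.1  -0.23  0.11] turn [-0.0001  0.0012 -0.0015]
```

View pics/w15.png

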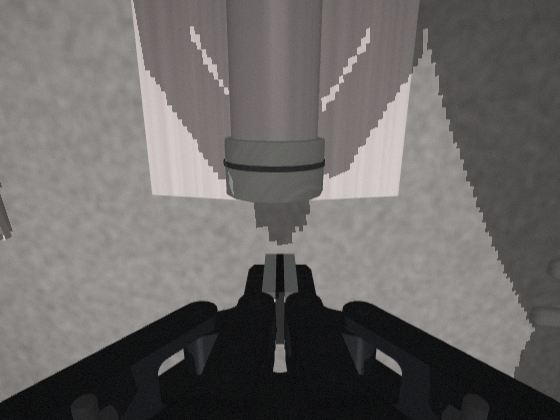

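View pics/s15c.png

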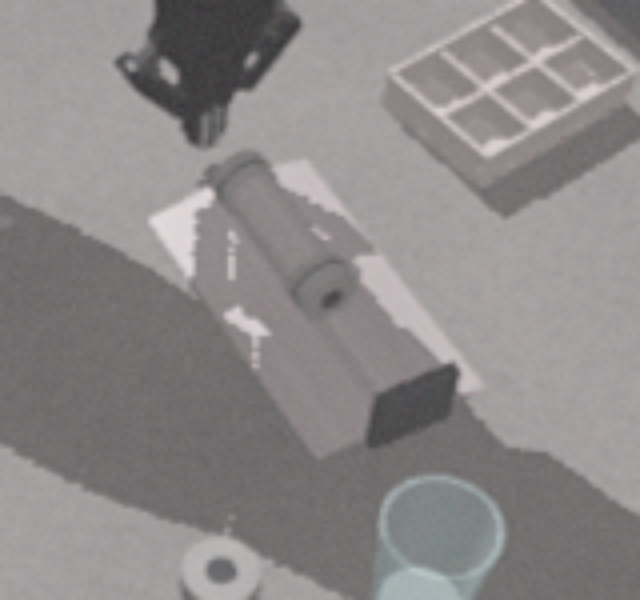

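```bash
python3 -m creep '{"translation":[[-0.1,-0.5,0.1],[-0.1,-1.0,0.1],[-0.1,-1.4,0.1],[-0.1,-1.8,0.1],[-0.1,-2.2,0.1]],"turn":[[0,0,0],[0,0,0],[0,0,0],[0,0,0],[0,0,0]],"fingers":[0,0,0,0,0]}'; python3 -m creep '{"translation":[[0,-0.3,0],[0,-0.6,0],[0,-0.9,0],[0,-1.2,0],[0,-1.5,0]],"turn":[[0,0,0],[0,0,0],[0,0,0],[0,0,0],[0,0,0]],"fingers":[0,0,0,0,0]}';python3 -m creep '{"translation":[[0,-0.3,0],[0,-0.6,0],[0,-0.9,0],[0,-1.2,0],[0,-1.5,0]],"turn":[[0,0,0],[0,0,0],[0,0,0],[0,0,0],[0,0,0]],"fingers":[0,0,0,0,0]}'; python3 -c "
from h import *
snap('wrist','w16')
go(.535,.2075,.016,-94.5)"
```

```text
time: 17.05
position: [0.4381, 0.2149, 0.0162]
tool_rot: [-0.678, 0.735, 0.0, 0.001]
ft_force: [0.3, -0.4, 0.1]
grip_width: 0.0001
time: 17.55
position: [0.453, 0.2137, 0.0162]
tool_rot: [-0.678, 0.735, 0.0, 0.0]
ft_force: [-1.4, -1.0, 0.8]
grip_width: -0.0001
time: 18.05
position: [0.4682, 0.2124, 0.0162]
tool_rot: [-0.678, 0.735, 0.0, 0.0]
ft_force: [-1.6, -1.1, 1.4]
grip_width: 0.0003
t=18.10 pos [0.4687 0.2124 0.0162] yaw -94.59 tilt [ 5.0e-04  1.1e-03 -1.0e+00] F [ 0.01 -0.89 -0.06] w 0.0001
shift [-0.04 -6.65  0.02] turn [-0.0004  0.0011 -0.0015]
```

View pics/w16.png

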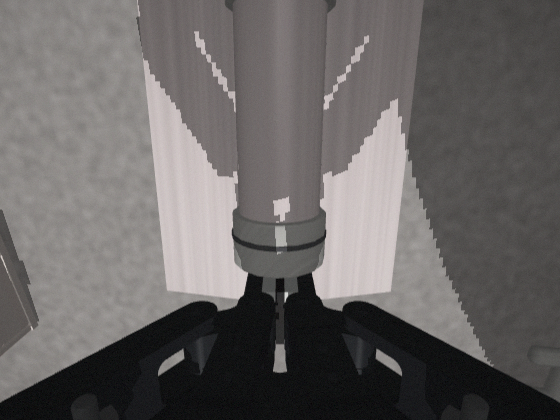

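```bash
python3 -m creep '{"translation":[[0,-0.3,0],[0,-0.6,0],[0,-0.9,0],[0,-1.2,0],[0,-1.5,0]],"turn":[[0,0,0],[0,0,0],[0,0,0],[0,0,0],[0,0,0]],"fingers":[0,0,0,0,0]}'; python3 -m creep '{"translation":[[0,-0.3,0],[0,-0.6,0],[0,-0.9,0],[0,-1.2,0],[0,-1.5,0]],"turn":[[0,0,0],[0,0,0],[0,0,0],[0,0,0],[0,0,0]],"fingers":[0,0,0,0,0]}';python3 -m creep '{"translation":[[0,-0.3,0],[0,-0.6,0],[0,-0.9,0],[0,-1.2,0],[0,-1.5,0]],"turn":[[0,0,0],[0,0,0],[0,0,0],[0,0,0],[0,0,0]],"fingers":[0,0,0,0,0]}'; python3 -c "
from h import *
go(.535,.2075,.016,-94.5)"
```

```text
time: 18.6
position: [0.4839, 0.2111, 0.0162]
tool_rot: [-0.678, 0.735, 0.0, 0.0]
ft_force: [-1.5, 0.0, -0.6]
grip_width: 0.0001
time: 19.1
position: [0.4991, 0.2099, 0.0162]
tool_rot: [-0.678, 0.735, 0.0, 0.0]
ft_force: [-2.6, -0.7, 0.7]
grip_width: 0.0002
time: 19.6
position: [0.5143, 0.2087, 0.0162]
tool_rot: [-0.678, 0.735, 0.0, 0.0]
ft_force: [-2.8, -1.6, -0.1]
grip_width: -0.0001
t=19.60 pos [0.5143 0.2087 0.0162] yaw -94.59 tilt [ 4.e-04  1.e-03 -1.e+00] F [-2.76 -1.64 -0.11] w -0.0001
shift [-0.05 -2.08  0.02] turn [-0.0003  0.001  -0.0015]
```

Close to the stop now, so I'm slowing down.

```bash
python3 -m creep '{"translation":[[0,-0.2,0],[0,-0.4,0],[0,-0.6,0],[0,-0.8,0],[0,-1.0,0]],"turn":[[0,0,0],[0,0,0],[0,0,0],[0,0,0],[0,0,0]],"fingers":[0,0,0,0,0]}'; python3 -m creep '{"translation":[[0,-0.1,0],[0,-0.2,0],[0,-0.3,0],[0,-0.4,0],[0,-0.5,0]],"turn":[[0,0,0],[0,0,0],[0,0,0],[0,0,0],[0,0,0]],"fingers":[0,0,0,0,0]}'; python3 -c "
from h import *
s,c=snap('scene','s17')
i=cv2.imread('pics/s17.png');cv2.imwrite('pics/s17c.png',cv2.resize(i[110:260,260:420],(640,600)))
go(.535,.2075,.016,-94.5)"
```

```text
time: 20.1
position: [0.5244, 0.2079, 0.0162]
tool_rot: [-0.678, 0.735, 0.0, 0.0]
ft_force: [-2.7, -0.7, 0.2]
grip_width: -0.0002
time: 20.6
position: [0.5294, 0.2075, 0.0162]
tool_rot: [-0.678, 0.735, 0.0, 0.0]
ft_force: [-2.0, -1.0, 0.2]
grip_width: -0.0001
t=20.65 pos [0.5295 0.2074 0.0162] yaw -94.58 tilt [ 4.e-04  9.e-04 -1.e+00] F [-0.91  0.05 -0.48] w 0.0002
shift [-0.05 -0.54  0.02] turn [-0.0003  0.001  -0.0015]
```

View pics/s17c.png

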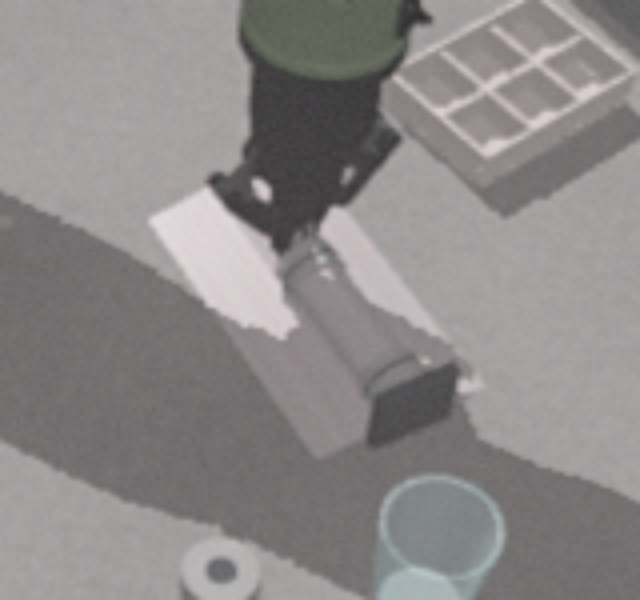

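```bash
python3 -m creep '{"translation":[[0,-0.1,0],[0,-0.2,0],[0,-0.2,0],[0,-0.3,0],[0,-0.3,0]],"turn":[[0,0,0],[0,0,0],[0,0,0],[0,0,0],[0,0,0]],"fingers":[0,0,0,0,0]}'
```

```text
time: 21.15
position: [0.5325, 0.2072, 0.0162]
tool_rot: [-0.678, 0.735, 0.0, 0.0]
ft_force: [-2.9, -0.3, -0.5]
grip_width: 0.0003
```

```bash
python3 -m creep '{"translation":[[0,-0.1,0],[0,-0.1,0],[0,-0.2,0],[0,-0.2,0],[0,-0.2,0]],"turn":[[0,0,0],[0,0,0],[0,0,0],[0,0,0],[0,0,0]],"fingers":[0,0,0,0,0]}'
```

```text
time: 21.65
position: [0.5325, 0.2074, 0.0158]
tool_rot: [-0.678, 0.735, 0.002, -0.001]
ft_force: [-15.9, -0.0, 6.0]
grip_width: -0.0001
```

```bash
python3 -m creep '{"translation":[[0,0.1,0],[0,0.4,0],[0,1,0],[0,2,0],[0,3,0]],"turn":[[0,0,0],[0,0,0],[0,0,0],[0,0,0],[0,0,0]],"fingers":[0,0,0,0,0]}';python3 -m creep '{"translation":[[0,2,-1],[0,4,-4],[0,6,-8],[0,8,-12],[0,8,-14]],"turn":[[0,0,0],[0,0,0],[0,0,0],[0,0,0],[0,0,0]],"fingers":[0,0,0,0,0]}'; python3 -c "
from h import *
snap('wrist','w18')
s,c=snap('scene','s18')
i=cv2.imread('pics/s18.png');cv2.imwrite('pics/s18c.png',cv2.resize(i[110:260,260:420],(640,600),interpolation=cv2.INTER_CUBIC))
go(.535,.2075,.016,-94.5)"
```

```text
time: 22.15
position: [0.5021, 0.2098, 0.016]
tool_rot: [-0.678, 0.735, 0.002, -0.001]
ft_force: [-0.2, -0.1, 0.3]
grip_width: 0.0002
time: 22.65
position: [0.4212, 0.2164, 0.1589]
tool_rot: [-0.678, 0.735, 0.002, 0.0]
ft_force: [0.3, 0.6, -0.8]
grip_width: 0.0003
t=22.75 pos [0.4232 0.2165 0.1586] yaw -94.53 tilt [-4.0e-04  3.7e-03 -1.0e+00] F [-1.    0.19 -0.39] w 0.0003
shift [  0.07 -11.22  14.25] turn [ 0.0007  0.0036 -0.0005]
```

View pics/s18c.png

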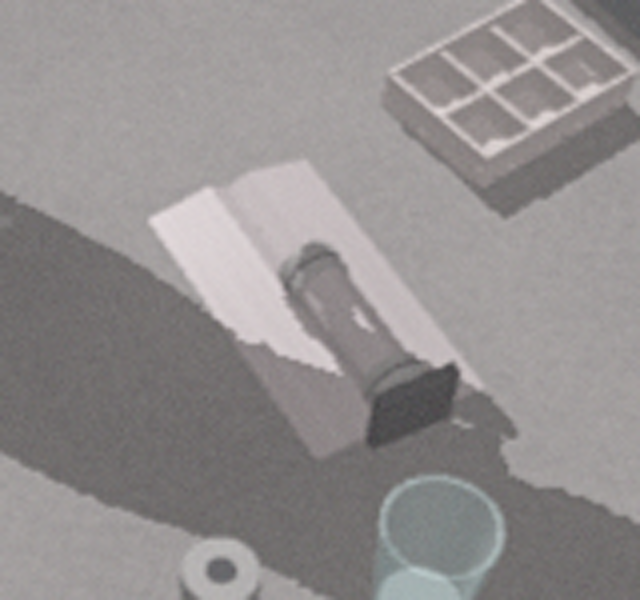

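View pics/w18.png

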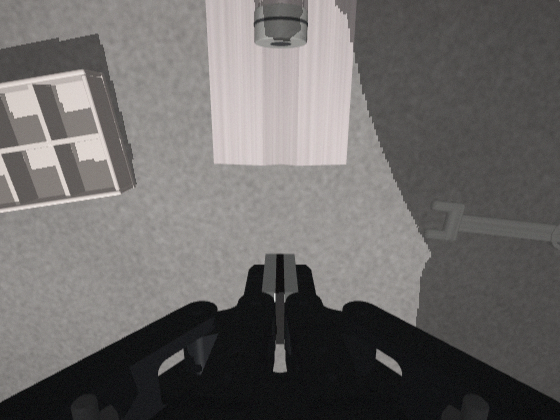

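The cartridge sits in the groove, and the push stalled at about 16 N. I'll check from above for any gap at the stop.

```bash
python3 -m creep '{"translation":[[0,-1,-2],[0,-4,-5],[0,-8,-6],[0,-12,-6],[0,-14,-6]],"turn":[[0,0,0],[0,0,0],[0,0,0],[0,0,0],[0,0,0]],"fingers":[0,0,0,0,0]}'; python3 -c "
from h import *
snap('wrist','w19');go(.535,.2075,.016,-94.5)"
```

```text
time: 23.25
position: [0.5651, 0.2046, 0.2176]
tool_rot: [-0.679, 0.735, 0.001, 0.001]
ft_force: [-1.9, -0.2, -0.1]
grip_width: 0.0002
t=23.30 pos [0.5664 0.204  0.2171] yaw -94.59 tilt [ 4.0e-04  3.1e-03 -1.0e+00] F [ 3.58 -1.35  0.06] w -0.0001
shift [-0.03  3.16 20.11] turn [-0.0002  0.0031 -0.0016]
```

View pics/w19.png

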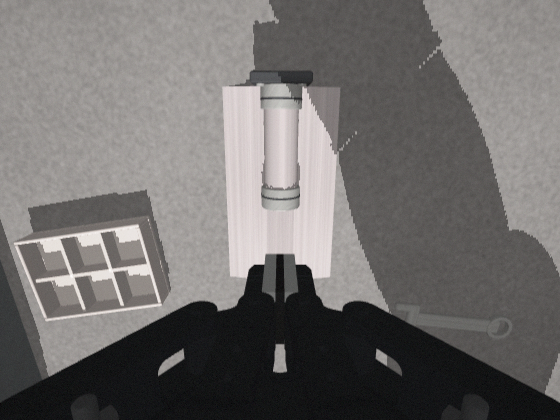

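```bash
python3 -c "
import cv2
i=cv2.imread('pics/w19.png');cv2.imwrite('pics/w19c.png',cv2.resize(i[60:120,240:325],(765,540),interpolation=cv2.INTER_CUBIC))
from h import *
snap('top','t19')
wr([(281,209,.024),(281,84,.04)])"
```

```text
(281, 209) [0.5394 0.2058 0.024 ]
(281, 84) [0.662  0.1961 0.04  ]
```

View pics/w19c.png

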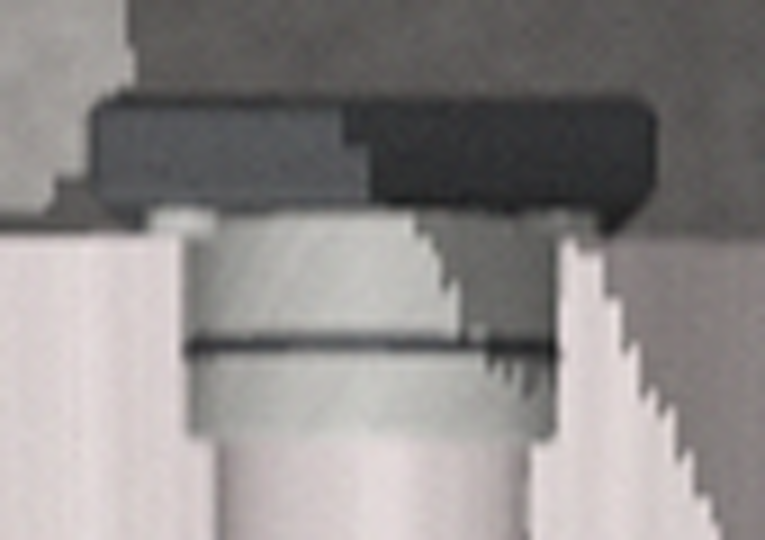

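View pics/t19.png

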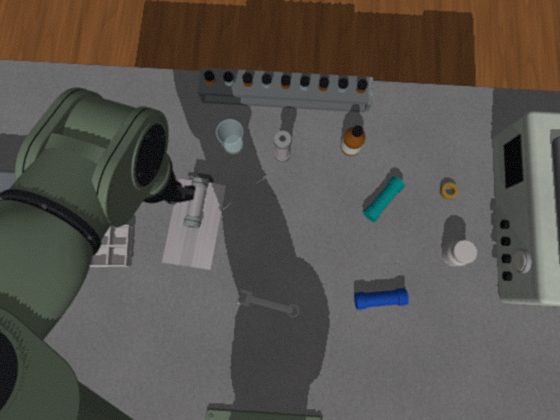

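The crop shows the collar flush against the stop, with no gap, and everything else is where it started. Handing in.

```bash
python3 -c "
from h import *
close_job()"
```

```text
the job is handed in; nothing more can be done
```

The steel cartridge is in the V-rest groove, fully home against the end stop, and the job was handed in at about 23 s. I rolled it across with both open fingers behind its collars, over the ramp and into the groove. I then slid it home by pushing its end with closed fingers, and never squeezed or lifted it.

**Last checks:**
- **Home:** the final push stalled on the stop at about 16 N. The close-up from above shows no gap, and its ends measured at x 0.539 and 0.662 m, the right place to within the 2 mm calibration.
- **Robot clear:** the gripper was about 0.2 m above the bench and touching nothing when I handed in.
- **Everything else:** the spare, the two look-alikes and the other things look unmoved in the last top view. The tray was partly hidden by the arm there, but the wrist view shows it in place.

**What went differently:** the cartridge would not turn to line up with the rest while rolling on the flat bench. It only lined up once it reached the ramp, so it entered the groove close to the near end.

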